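# Press the label holder home behind the shelf lip

## Robot

A 6-joint arm with a two-finger parallel gripper is mounted at the origin on the work surface. World frame = base frame: x ahead of the robot, y to its left, z up, the work surface at z = 0. Lengths are in m, angles in rad, forces in N, time in s.
With the tool pointing down it reaches from about 0.35 to 0.975 m from the base axis. Payload 4.9 kg.
Tool frame: the origin (TCP) lies at the very end of the fingers, on their centre line; the grasp point (between the pads) lies 19 mm behind it (pinch_z is the distance from the TCP to the grasp point, in m); z points along the fingers, y is the line along which they close (so a half turn about z gives the same grasp; the last joint's range is limited). The gripper opens to 85 mm and grips with 20 to 120 N. Pads are 22 mm wide; open, the fingers measure 114 mm over their backs; the gripper's body (76 mm by 85 mm) begins 54 mm behind the grasp point. The pads swing forward as they close: fully open they stand 13 mm farther back than shut.
Start: joints at [1.164, 0.053, 1.613, -0, 1.476, -0.119], TCP at [0.177, 0.599, 0.231] pointing down, gripper open.
Joint ranges: [-3.01, 3.01], [-1.01, 2.22], [0.06, 2.58], [-1.02, 4.17], [0.09, 2.62], [-3.14, 3.14]. Speed limits (rad/s): [2.57, 2.57, 3.14, 3.14, 3.14, 3.14].

## Interface

Orientations are given as a unit quaternion [w, x, y, z].
In Python, from plant import * gives the robot as it stands. The module is installed in compiled form; this text tells all that it offers.
- The arm moves only by the tool play_rows, never from a script. Its arguments are lists of equal length, an entry for each row: "linear": the shift along the world's x, y, z in m, a list of three; "turn": the turn about the world's z in degrees. A call has 1 to 8 rows; each row shifts and turns the commanded pose from where the row before left it; what a row does not reach is not made up. A row lasts 1/8 s, in which the tool goes at most 62.5 mm and 10.7 degrees, less where a joint would pass 70% of its speed; a pose out of reach is approached as far as the arm can. A call is refused whole if a number of a shift passes 0.0625 or a number of a turn 10.7, either way. A call with a gripper value outside its range is refused whole. "hand" is the finger opening in m, from 0 to 0.0854, set as the call begins (left out, the last holds). The fingers move at their own pace and stop on an object; the grip force is fixed at half the most. Time passes only in rows, so rows that do not move let the fingers close. It gives the time, the measured TCP pose, the force, the opening and the grip force at its end, in the units of the state.
- state(): the state, without advancing time (a new reading comes with each control period).
- grab_frame(name): name is "side" or "top"; returns the picture (420x560x3 uint8, red, green, blue); there is no depth.
- camera_info(name): a dict with "camera_matrix" (3x3 intrinsics, pixels), "distortion" ([k1, k2, p1, p2, k3] as OpenCV has them; the pictures are not rectified), "origin" and "attitude" of the camera in the world. Camera axes: x right, y down, z forward; pixel columns grow to the right and rows downward; lengths in m; the calibration is good to about 2 mm. A picture is of the moment at which its call begins. camera_info takes no time and is no camera call.
- job_done(): hands the job in; it is judged then, once.
Trained networks look in the newest picture that a camera, given by its name, has taken for a name from the list of things; names that differ only in an ending like _2 or _b are one class to them, and where a whole thing is asked for, a point or a joint stands for the part that bears it (a point fixed in the world has none). Each returns a list of dicts, best first, with "p" (0 to 1); they miss things now and then, are a little off and sometimes report something else, mostly with a low value. They report only what shows in the picture. A call takes as long as a camera call. They do not tell look-alikes from the thing itself.
- trace(camera, thing): "region" (420x560 bool, what is visible of it) and "location" ([column, row] in pixels, amid what is visible of it).
The state is a dict: "time": time; "joint_pos": joint angles; "joint_vel": joint speeds; "joint_efforts": joint torques, N m; "tool_pos": TCP position; "tool_rot": TCP orientation; "contact_force": force on the tool from outside, world axes, zero at the start; "ft_torque": the same for the moment, N m; "gripper_width": opening from 0.0 (shut) to 1.0 (fully open); "grasp_force": force on a finger pad.
Only numpy, scipy, OpenCV 4.12 (cv2) and the standard library are available. Lean on these libraries where they do the work, as an engineer would, in place of code of your own. Each camera call takes 0.05 s, during which the arm holds its last target. There are 200 camera calls.

## Task

One bay of the low parts shelf is still without its label holder. Take the loose label holder out of its slotted block, push it upright down behind the shelf's front lip in that free bay until the sprung strip underneath is pressed fully down, and finish while you are still gripping it and holding it pressed home (it springs up if let go). Leave the glue bottle, the screwdriver and the tape measure where they are.

Things in the scene. Friction and masses are not known exactly. Their poses are not given: they have to be found in the camera images.
- holder: the loose label holder of pale wood: upright plate 70 mm wide (y), 6 mm thick (x), 74 mm tall (z); top 20 mm a grip rail 10 mm thick, lowest 6 mm a foot 4 mm thick; paper card on both faces, either way round is right. Origin: middle of its underside. It starts standing in the slotted block, its underside 14 mm above the bench. Mass about 45 g
- block: slotted wooden block, fixed, 90 x 110 x 40 mm tall, origin: centre of its underside. The slot, 8.4 mm wide (x) by 74 mm long (y) and 26 mm deep, runs along its y through the middle
- shelf: low dark wooden shelf, fixed, 300 mm wide (y), top 60 mm above the bench. Along its front a channel open at the top, 10 mm wide (x), between a 10 mm lip (-x side) and the board (+x), both 60 mm high; 12 mm stops part it into three bays at least 78 mm long. Two hold fitted holders. From 80 mm behind the channel stand trays 26 mm high. Origin: on the bench under the channel's middle; y along the channel
- bay_a (a point): middle of the mouth of the first (shelf y = -90 mm) bay, level with the top of the lip (60 mm above the bench). Axes as the shelf's. The bay is free unless a fitted holder stands in it
- bay_b (a point): middle of the mouth of the middle (shelf y = 0) bay, level with the top of the lip (60 mm above the bench). Axes as the shelf's. The bay is free unless a fitted holder stands in it
- bay_c (a point): middle of the mouth of the last (shelf y = +90 mm) bay, level with the top of the lip (60 mm above the bench). Axes as the shelf's. The bay is free unless a fitted holder stands in it
- fitted_1: a fitted holder, fixed fast in its bay, the same in shape as the loose one, underside 32 mm above the bench. Origin: middle of its underside
- fitted_2: another fitted holder, fixed fast in its bay, as fitted_1. Origin: middle of its underside
- strip (a joint): travel of the sprung steel strip on the floor of the free bay, in m: 0 up (its top 22 mm below the top of the lip), 0.006 fully down on its stop (28 mm below the top of the lip). It starts to yield at 3.6 N and takes 10.8 N at the stop; it springs back up
- glue: bystander: white glue bottle, 56 mm across, 150 mm tall, standing; origin: centre of its underside
- screwdriver: bystander: screwdriver lying on the bench along its x, about 200 mm long; origin at the underside of its middle
- tape: bystander: tape measure 35 x 70 x 65 mm tall, origin: centre of its underside
There are look-alikes about, which are no part of the job. Leave any turquoise or yellow look-alike of the holder alone.

How it is judged:
By the outcome, as a careful person would: the job done as asked, in the order asked, and still so for the second after the job is handed in, while the arm keeps its last pose, push and grip.
It also fails if it takes over 42 s, if anything falls off the work surface, if the arm or the gripper's body presses on something with over 40 N, if the wrist force passes 120 N, or if a joint passes its speed limit or range.

## Working session

There is one attempt and no reset: what is moved stays moved. The work goes in short steps, Python scripts to look and compute and a tool call to move; the robot and the scene stay as the last step left them, time stands still between calls to the robot, and variables do not carry over. Pictures are saved under pics/ and viewed, at most 10 in all, crops included, and the job is handed in when it is done.

Besides the shell and the picture viewer there is one more tool, called after "Request:" in YAML: its name, and indented under it one key for each argument. play_rows: Moves the arm, as the interface text tells. Its arguments: {"type":"object","properties":{"linear":{"type":"array","items":{"type":"array","items":{"type":"number"}}},"turn":{"type":"array","items":{"type":"number"}},"hand":{"type":"number"}},"required":["linear","turn"]}

```bash
mkdir -p pics; python3 - <<'E'
from plant import *
import cv2,numpy as np
for n in("side","top"):
    im=grab_frame(n); cv2.imwrite(f"pics/{n}0.png",im[:,:,::-1])
    i=camera_info(n); print(n,{k:np.round(v,4).tolist() for k,v in i.items()})
    for t in("holder","block","shelf"):
        r=trace(n,t)
        for d in r[:4]: 
            ys,xs=np.nonzero(d["region"]); print(t,round(d["p"],2),np.round(d["location"],1),len(xs),xs.min(),xs.max(),ys.min(),ys.max())
s=state(); print(s)
E
```

```text
side {'camera_matrix': [[532.2496, 0.0, 277.4971], [0.0, 532.2496, 204.9177], [0.0, 0.0, 1.0]], 'distortion': [-0.1574, 0.0, 0.0, 0.0, 0.0], 'origin': [-0.0202, -0.898, 0.7968], 'attitude': [-0.4399, 0.8503, -0.26, 0.1262]}
holder 0.79 [381.1 298.3] 1047 364 403 286 317
holder 0.77 [349.8 219.4] 488 341 358 201 241
holder 0.69 [344.5 255.2] 503 330 352 236 272
block 0.96 [338.6 272.9] 1851 308 370 242 298
shelf 0.71 [262.8 185.9] 5645 215 312 137 228
top {'camera_matrix': [[484.8453, 0.0, 272.3389], [0.0, 484.8453, 203.4648], [0.0, 0.0, 1.0]], 'distortion': [-0.0485, 0.0, 0.0, 0.0, 0.0], 'origin': [0.4032, -0.0531, 0.9754], 'attitude': [0.0404, -0.705, 0.7056, -0.0582]}
holder 0.94 [435.9 199.5] 408 417 453 181 212
holder 0.8 [361.7 259.3] 343 340 374 245 272
holder 0.76 [370.6 194.6] 421 347 389 189 201
holder 0.62 [314.  138.7] 440 296 332 133 151
block 0.76 [357.2 200.8] 2339 333 392 172 224
shelf 0.94 [173.1 175. ] 13239 85 257 120 236
{'time': 0.4, 'joint_pos': array([ 1.16398417e+00,  5.27701823e-02,  1.61309701e+00, -9.54014007e-06,
        1.47597785e+00, -1.18991026e-01]), 'joint_vel': array([-1.95022446e-03, -9.63357857e-04, -2.13128734e-03,  6.09207988e-05,
        2.45946471e-04,  1.04201233e-04]), 'joint_efforts': array([ 4.27607292e-04, -3.93047726e+01, -3.69812858e+01,  4.33327136e-05,
        2.45903757e-03,  1.76661365e-05]), 'tool_pos': array([0.17737251, 0.59920067, 0.2311422 ]), 'tool_rot': array([-2.82106977e-05,  1.43413896e-01,  9.89662790e-01, -1.23093459e-04]), 'contact_force': array([-0.46616272, -0.55651885, -0.05840851]), 'ft_torque': array([ 0.02923317, -0.04162977,  0.00301623]), 'grasp_force': 0.0, 'gripper_width': 1.0016301176602371}
```

View pics/side0.png

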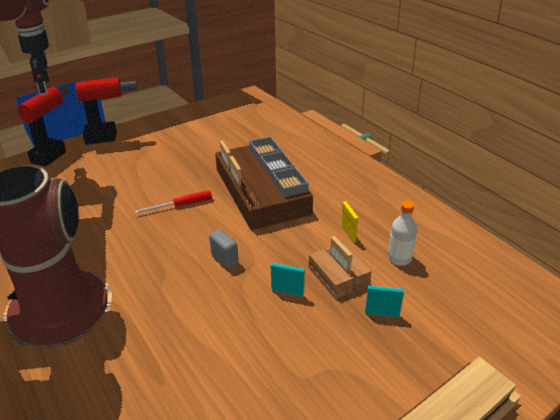

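View pics/top0.png

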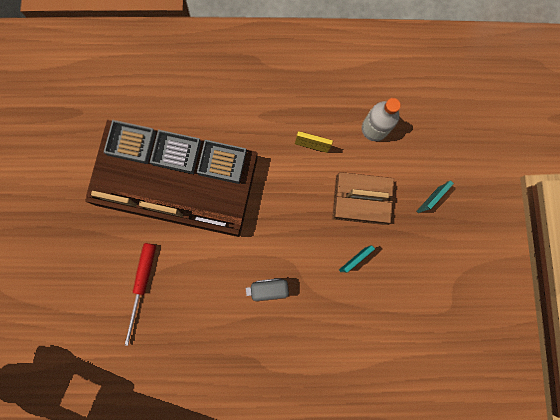

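```bash
python3 - <<'E'
import cv2,numpy as np
im=cv2.imread("pics/top0.png"); s=cv2.imread("pics/side0.png")
def crop(im,x,y,w,h,f):
    c=cv2.resize(im[y:y+h,x:x+w],None,fx=f,fy=f,interpolation=cv2.INTER_CUBIC)
    for i in range(0,w,10): cv2.putText(c,str(x+i),(i*f,8),0,.3,(0,255,0),1); cv2.line(c,(i*f,10),(i*f,14),(0,255,0),1)
    for i in range(10,h,10): cv2.putText(c,str(y+i),(0,i*f+3),0,.3,(0,255,0),1);cv2.line(c,(20,i*f),(24,i*f),(0,255,0),1)
    return c
cv2.imwrite("pics/c1.png",crop(im,325,165,80,65,9))
cv2.imwrite("pics/c2.png",crop(im,80,115,190,130,4))
E
```

```text
(no output)
```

View pics/c1.png

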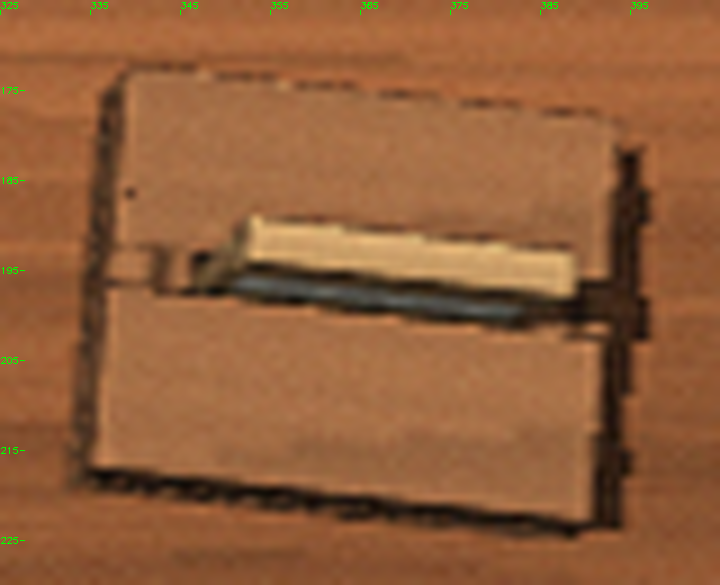

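View pics/c2.png

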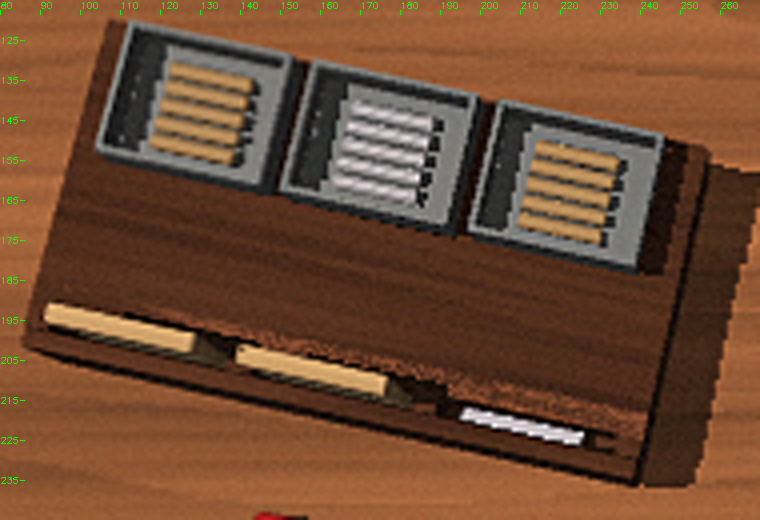

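Top view: the loose holder's rail is at about (370,194) in the block. The fitted holders are at (111,197) and (158,207). The free bay is on the right at about (210,221), with its strip showing, so it's bay_a (lowest y). Turquoise and yellow plates are the look-alikes.

```bash
cat > h.py <<'E'
import numpy as np,cv2
from plant import *
from scipy.spatial.transform import Rotation as Ro
from scipy.optimize import least_squares
def cam(n):
    i=camera_info(n); q=np.array(i["attitude"]); R=Ro.from_quat(q[[1,2,3,0]]).as_matrix()
    return np.array(i["camera_matrix"]),np.array(i["distortion"]),np.array(i["origin"]),R
def proj(P,n):
    K,D,o,R=cam(n); return cv2.projectPoints(((np.atleast_2d(P)-o)@R).astype(float),np.zeros(3),np.zeros(3),K,D)[0].reshape(-1,2)
def back(p,z,n):
    K,D,o,R=cam(n); u=cv2.undistortPoints(np.array(p,float).reshape(-1,1,2),K,D).reshape(-1,2)
    d=np.c_[u,np.ones(len(u))]@R.T; return o+d*((z-o[2])/d[:,2])[:,None]
def place(pts,x,y,a):
    c,s=np.cos(a),np.sin(a); pts=np.array(pts,float); return np.c_[x+c*pts[:,0]-s*pts[:,1],y+s*pts[:,0]+c*pts[:,1],pts[:,2]]
def fit(model,px,x0,n="top"):
    r=least_squares(lambda v:(proj(place(model,*v),n)-px).ravel(),x0); return r.x,np.abs(r.fun).max()
E
python3 - <<'E'
from h import *
def raw(l,f,x,y): return (np.array(l,float)+.5)/f-.5+[x,y]
B=raw([(125,72),(617,121),(95,468),(588,520)],9,325,165)
H=raw([(250,215),(575,247),(575,297),(243,262)],9,325,165)
F=raw([(46,303),(196,333),(194,352),(45,322),(237,345),(388,377),(386,396),(236,364)],4,80,115)
S=raw([(25,347),(635,482)],4,80,115)
T=raw([(462,412),(583,437)],4,80,115)
print("block",B:=fit([(.045,.055,.04),(.045,-.055,.04),(-.045,.055,.04),(-.045,-.055,.04)],B,[.4,-.2,0]))
print("holder",fit([(.005,.035,.088),(.005,-.035,.088),(-.005,-.035,.088),(-.005,.035,.088)],H,[.4,-.2,0]))
m=[(.005,.035,.106),(.005,-.035,.106),(-.005,-.035,.106),(-.005,.035,.106)]
sf=fit([(x,y+.09,z) for x,y,z in m]+m,F,[.4,.2,0]); print("shelf by fitted",sf)
for k in(0,1): print("fitted",k,fit(m,F[4*k:4*k+4],[.4,.2,0]))
s2=fit([(-.015,.15,.06),(-.015,-.15,.06)],S,[.4,.2,0]);print("shelf by edge",s2)
for s in(sf,s2): print("bay_a",place([(0,-.09,.06)],*s[0]))
tp=back(T,.038,"top"); print("strip ends",tp)
i=np.radians(1); 
for n in("bay a tool yaw"),: print(n, np.degrees(sf[0][2]))
# bystanders
for t in("glue","tape","screwdriver"):
    for d in trace("top",t)[:1]: print(t,d["p"],back([d["location"]],.03,"top"))
E
```

```text
block (array([ 0.54732215, -0.25748399, -0.10200752]), np.float64(0.5844116064026821))
holder (array([ 0.54805143, -0.25854079, -0.09994637]), np.float64(0.4670316845460434))
shelf by fitted (array([ 0.51864207,  0.13170169, -0.21272542]), np.float64(0.7479630925815854))
fitted 0 (array([ 0.53791196,  0.21935723, -0.1944082 ]), np.float64(0.6038267371991424))
fitted 1 (array([ 0.51836912,  0.1320135 , -0.20633156]), np.float64(0.6013222255202493))
shelf by edge (array([ 0.51822665,  0.13017555, -0.21710824]), np.float64(0.5659277309571564))
bay_a [[0.49964085 0.04373037 0.06      ]]
bay_a [[0.49884005 0.04228835 0.06      ]]
strip ends [[0.50712466 0.07304073 0.038     ]
 [0.49497591 0.01428693 0.038     ]]
bay a tool yaw -12.188268817601754
glue 0.81 [[ 0.71155147 -0.29921788  0.03      ]]
tape 0.88 [[ 0.36665555 -0.06846854  0.03      ]]
screwdriver 0.59 [[0.4044343  0.17285843 0.03      ]]
```

Request:
play_rows:
  linear:
    - [0.0154,-0.0357,0]
    - [0.0154,-0.0357,0]
    - [0.0154,-0.0357,0]
    - [0.0154,-0.0357,0]
    - [0.0154,-0.0357,0]
    - [0.0154,-0.0357,0]
    - [0.0154,-0.0357,0]
    - [0.0154,-0.0357,0]
  turn: [-3.3,-3.3,-3.3,-3.3,-3.3,-3.3,-3.3,-3.3]
  hand: 0.05

```text
time: 1.55
tool_pos: [0.301, 0.3126, 0.2315]
tool_rot: [0.0, 0.366, 0.93, 0.0]
contact_force: [-0.2, -1.0, -0.3]
gripper_width: 0.585
grasp_force: 0.0
```

Request:
play_rows:
  linear:
    - [0.0154,-0.0357,0]
    - [0.0154,-0.0357,0]
    - [0.0154,-0.0357,0]
    - [0.0154,-0.0357,0]
    - [0.0154,-0.0357,0]
    - [0.0154,-0.0357,0]
    - [0.0154,-0.0357,0]
    - [0.0154,-0.0357,0]
  turn: [-3.3,-3.3,-3.3,-3.3,-3.3,-3.3,-3.3,-3.3]

```text
time: 2.55
tool_pos: [0.4242, 0.0268, 0.2316]
tool_rot: [0.0, 0.569, 0.822, 0.0]
contact_force: [0.8, 0.6, 0.1]
gripper_width: 0.585
grasp_force: 0.0
```

Request:
play_rows:
  linear:
    - [0.0154,-0.0357,0]
    - [0.0154,-0.0357,0]
    - [0.0154,-0.0357,0]
    - [0.0154,-0.0357,0]
    - [0.0154,-0.0357,0]
    - [0.0154,-0.0357,0]
    - [0.0154,-0.0357,0]
    - [0.0154,-0.0357,0]
  turn: [-3.3,-3.3,-3.3,-3.3,-3.3,-3.3,-3.3,-3.3]

```text
time: 3.55
tool_pos: [0.5474, -0.2588, 0.2314]
tool_rot: [0.0, 0.742, 0.67, 0.0]
contact_force: [-0.2, -0.6, -0.3]
gripper_width: 0.585
grasp_force: 0.0
```

Request:
play_rows:
  linear:
    - [0.0006,0,-0.03]
    - [0,0,-0.04]
    - [0,0,-0.03]
    - [0,0,-0.025]
    - [0,0,-0.02]
    - [0,0,-0.015]
    - [0,0,-0.011]
    - [0,0,0]
  turn: [0,0,0,0,0,0,0,0]

```text
time: 4.55
tool_pos: [0.5473, -0.2573, 0.0596]
tool_rot: [-0.001, 0.741, 0.671, -0.0]
contact_force: [0.3, 0.4, 0.7]
gripper_width: 0.588
grasp_force: 0.0
```

Request:
play_rows:
  linear:
    - [0,0,0]
    - [0,0,0]
    - [0,0,0]
    - [0,0,0]
    - [0,0,0]
    - [0,0,0]
  turn: [0,0,0,0,0,0]
  hand: 0.0

```text
time: 5.3
tool_pos: [0.5483, -0.2579, 0.0614]
tool_rot: [0.001, 0.741, 0.671, 0.0]
contact_force: [-0.3, 0.6, 6.4]
gripper_width: 0.11
grasp_force: 60.2
```

```bash
python3 - <<'E'
from h import *
s=state(); print(s["time"],s["tool_pos"],s["contact_force"],s["ft_torque"],s["gripper_width"]*85.4,s["grasp_force"])
im=grab_frame("side"); cv2.imwrite("pics/s1.png",cv2.resize(im[180:320,270:450,::-1],None,fx=4,fy=4,interpolation=cv2.INTER_CUBIC))
E
```

```text
5.3 [ 0.54830849 -0.25793906  0.06142416] [-0.32713437  0.59202931  6.44213487] [-0.00318905  0.04468628 -0.03770448] 9.363580536116014 60.18032670021057
```

View pics/s1.png

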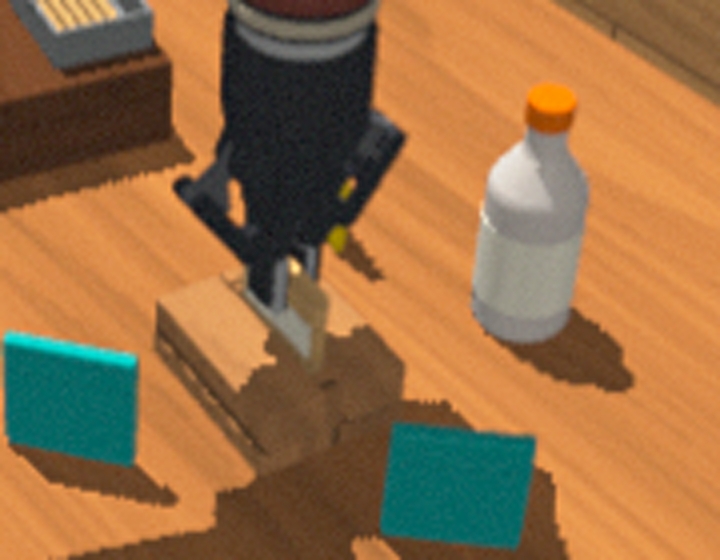

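Request:
play_rows:
  linear:
    - [0,0,0.004]
    - [0,0,0.008]
    - [0,0,0.012]
    - [0,0,0.02]
    - [0,0,0.025]
    - [0,0,0.025]
    - [0,0,0.025]
    - [0,0,0.013]
  turn: [0,0,0,0,0,0,0,0]

```text
time: 6.35
tool_pos: [0.5482, -0.2581, 0.1955]
tool_rot: [0.002, 0.741, 0.671, 0.0]
contact_force: [-0.2, -0.2, -0.6]
gripper_width: 0.108
grasp_force: 59.5
```

Request:
play_rows:
  linear:
    - [-0.005,0.02,0]
    - [-0.006,0.04,0]
    - [-0.006,0.045,0]
    - [-0.007,0.045,0]
    - [-0.007,0.045,0]
    - [-0.007,0.045,0]
    - [-0.007,0.04,0]
    - [-0.004,0.0205,0]
  turn: [-0.8,-0.8,-0.8,-0.8,-0.8,-0.8,-0.8,-0.8]

```text
time: 7.35
tool_pos: [0.4977, 0.0447, 0.1925]
tool_rot: [-0.0, 0.777, 0.629, -0.0]
contact_force: [0.2, -0.0, -0.5]
gripper_width: 0.103
grasp_force: 59.4
```

```bash
python3 - <<'E'
from h import *
s=state(); print(s["time"],s["tool_pos"],s["tool_rot"],s["contact_force"],s["ft_torque"],s["gripper_width"]*85.4,s["grasp_force"])
im=grab_frame("side"); a=cv2.resize(im[100:250,190:330,::-1],None,fx=4,fy=4,interpolation=cv2.INTER_CUBIC)
cv2.imwrite("pics/s2.png",a)
# prediction of holder bottom corners and rail in side view
q=s["tool_rot"]; R=Ro.from_quat(q[[1,2,3,0]]).as_matrix(); ya=R[:2,1]; a=np.arctan2(ya[1],ya[0]); print("yaw",np.degrees(a))
p=s["tool_pos"]; b=p[2]-.0474
P=place([(-.002,.035,b),(-.002,-.035,b),(.002,-.035,b),(-.003,-.035,b+.054),(-.003,.035,b+.054),(-.005,-.035,b+.074)],p[0],p[1],a)
print((proj(P,"side")-[190,100]+.5)*4)
E
```

```text
7.35 [0.49772354 0.04470651 0.19247436] [-1.83491539e-04  7.77186492e-01  6.29270271e-01 -2.21631305e-04] [ 0.24044414 -0.01100916 -0.53716935] [-0.02063386  0.02025203 -0.03174146] 8.769196507022585 59.42332863807678
yaw -12.007388147421814
[[192.9664615  238.96536723]
 [230.61465647 296.02950688]
 [237.17871091 294.58557265]
 [224.49665549 214.95960648]
 [186.25098554 160.12407354]
 [219.39130997 184.46882075]]
```

View pics/s2.png

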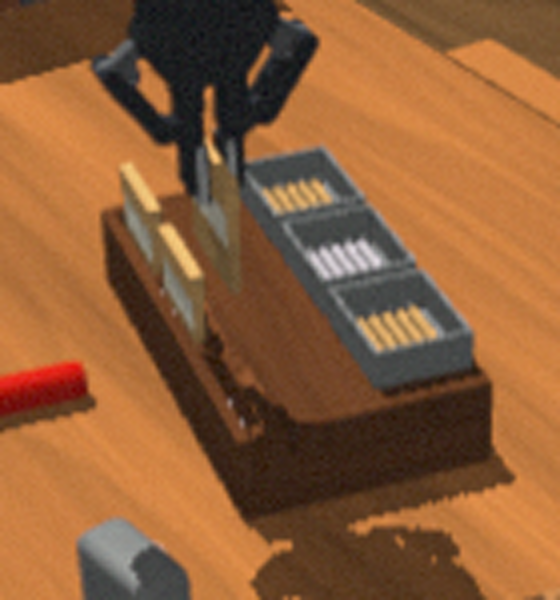

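```bash
python3 - <<'E'
from h import *
for v in([.5186,.1317,-.2127],[.5182,.1302,-.2171]):
    P=place([(-.015,-.15,.06),(-.015,.15,.06),(-.005,-.035,.106),(.005,-.035,.106),(-.005,.055,.106),(.005,.055,.106),(-.005,.035,.106)],*v)
    print(((proj(P,"side")-[190,100]+.5)*4).round().tolist())
E
```

```text
[[234.0, 444.0], [95.0, 210.0], [186.0, 279.0], [201.0, 276.0], [144.0, 212.0], [158.0, 209.0], [153.0, 226.0]]
[[233.0, 446.0], [97.0, 210.0], [186.0, 280.0], [201.0, 277.0], [145.0, 213.0], [159.0, 210.0], [153.0, 227.0]]
```

```bash
python3 - <<'E'
from h import *
im=cv2.imread("pics/s2.png")  # 4x crop from (190,100)
c=cv2.resize(im[120:460,80:300],None,fx=1.7,fy=1.7,interpolation=cv2.INTER_CUBIC)
d=c.copy()
v=[.5184,.131,-.2149]
m=[(.005,.035,.106),(.005,-.035,.106),(-.005,-.035,.106),(-.005,.035,.106)]
s=state();p=s["tool_pos"];b=p[2]-.0474
def poly(P,col):
    q=(((proj(P,"side")-[190,100]+.5)*4-[80,120])*1.7).round().astype(int); cv2.polylines(d,[q],True,col,1)
for k in(0,.09): poly(place([(x,y+k,z) for x,y,z in m],*v),(0,0,255))
poly(place([(-.015,-.15,.06),(-.015,.15,.06),(-.005,.15,.06),(-.005,-.15,.06)],*v),(0,255,0))
a=np.radians(-12.0)
poly(place([(x,y,b+.074) for x,y,z in m],p[0],p[1],a),(255,0,255))
poly(place([(x*.4,y,b) for x,y,z in m],p[0],p[1],a),(255,0,255))
cv2.imwrite("pics/s3.png",np.hstack([c,d]))
E
```

```text
(no output)
```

View pics/s3.png

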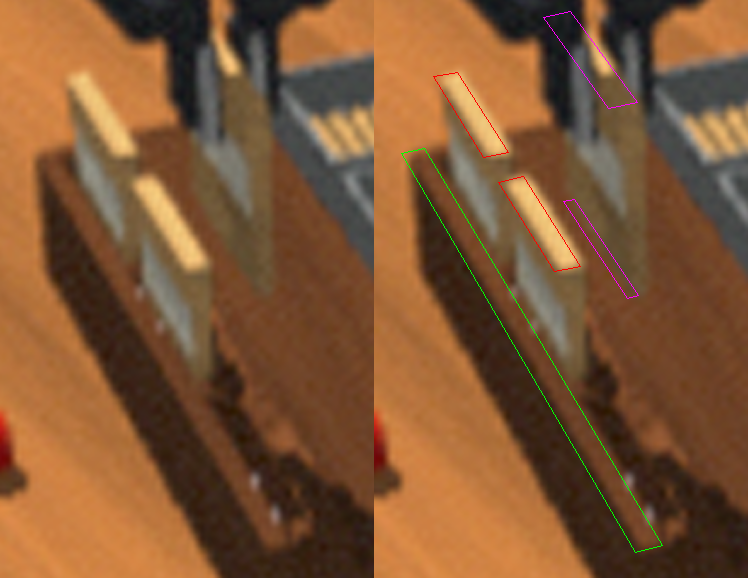

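Request:
play_rows:
  linear:
    - [0.0008,-0.0005,-0.012]
    - [0,0,-0.018]
    - [0,0,-0.018]
    - [0,0,-0.014]
    - [0,0,-0.01]
    - [0,0,-0.004]
    - [0,0,0]
    - [0,0,0]
  turn: [-0.3,0,0,0,0,0,0,0]

```text
time: 8.4
tool_pos: [0.4999, 0.0425, 0.1171]
tool_rot: [0.0, 0.779, 0.627, 0.001]
contact_force: [-0.1, -0.1, -0.2]
gripper_width: 0.101
grasp_force: 59.4
```

```bash
python3 - <<'E'
from h import *
s=state(); print(s["time"],s["tool_pos"],s["joint_vel"].round(3),s["contact_force"],s["ft_torque"])
im=grab_frame("side"); c=cv2.resize(im[150:220,220:280,::-1],None,fx=8,fy=8,interpolation=cv2.INTER_CUBIC)
im=grab_frame("top"); t=cv2.resize(im[175:245,165:225,::-1],None,fx=5,fy=5,interpolation=cv2.INTER_CUBIC)
o=np.zeros((560,780,3),np.uint8); o[:,:480]=c; o[:350,480:780]=t; cv2.imwrite("pics/s4.png",o)
E
```

```text
8.4 [0.49991877 0.04249657 0.11706117] [ 0.002 -0.002 -0.     0.002 -0.     0.001] [-0.0637359  -0.05882274 -0.16826527] [-0.00732627  0.00815443 -0.07792437]
```

View pics/s4.png

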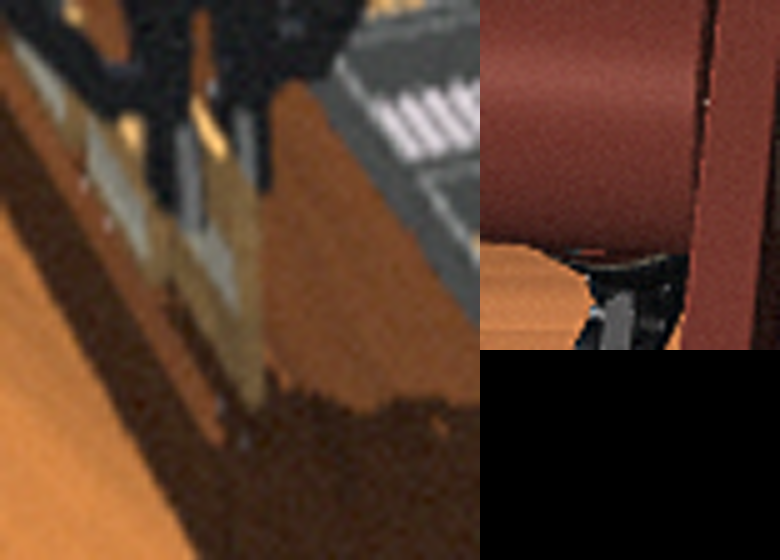

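Request:
play_rows:
  linear:
    - [-0.0006,0.001,-0.002]
    - [0,0,-0.004]
    - [0,0,-0.004]
    - [0,0,-0.004]
    - [0,0,-0.003]
    - [0,0,0]
  turn: [0,0,0,0,0,0]

```text
time: 9.25
tool_pos: [0.4985, 0.0435, 0.0989]
tool_rot: [-0.0, 0.779, 0.627, -0.0]
contact_force: [-0.3, -0.1, -0.0]
gripper_width: 0.103
grasp_force: 59.4
```

Request:
play_rows:
  linear:
    - [0.0003,0,-0.003]
    - [0,0,-0.003]
    - [0,0,-0.003]
    - [0,0,-0.002]
    - [0,0,-0.001]
    - [0,0,0]
  turn: [0,0,0,0,0,0]

```text
time: 10.0
tool_pos: [0.4991, 0.0435, 0.0872]
tool_rot: [-0.0, 0.779, 0.627, -0.0]
contact_force: [0.4, -0.5, 0.2]
gripper_width: 0.108
grasp_force: 59.4
```

Request:
play_rows:
  linear:
    - [0,0,-0.001]
    - [0,0,-0.001]
    - [0,0,-0.001]
    - [0,0,-0.001]
    - [0,0,0]
    - [0,0,0]
  turn: [0,0,0,0,0,0]

```text
time: 10.75
tool_pos: [0.4994, 0.0435, 0.0837]
tool_rot: [0.0, 0.779, 0.627, 0.0]
contact_force: [-1.8, -0.6, 5.2]
gripper_width: 0.107
grasp_force: 60.2
```

Request:
play_rows:
  linear:
    - [0,0,-0.001]
    - [0,0,-0.001]
    - [0,0,-0.001]
    - [0,0,0]
    - [0,0,0]
  turn: [0,0,0,0,0]

```text
time: 11.38
tool_pos: [0.4995, 0.0435, 0.0812]
tool_rot: [0.0, 0.779, 0.627, 0.0]
contact_force: [-3.7, 0.3, 7.7]
gripper_width: 0.107
grasp_force: 60.7
```

Request:
play_rows:
  linear:
    - [-0.001,0,-0.001]
    - [0,0,-0.001]
    - [0,0,-0.001]
    - [0,0,-0.001]
    - [0,0,0]
    - [0,0,0]
  turn: [0,0,0,0,0,0]

```text
time: 12.12
tool_pos: [0.4997, 0.0434, 0.0793]
tool_rot: [0.001, 0.779, 0.627, 0.001]
contact_force: [-4.2, 0.7, 16.8]
gripper_width: 0.104
grasp_force: 62.1
```

Request:
play_rows:
  linear:
    - [-0.0005,0,-0.001]
    - [0,0,0]
    - [0,0,0]
    - [0,0,0]
  turn: [0,0,0,0]

```text
time: 12.62
tool_pos: [0.4998, 0.0434, 0.0793]
tool_rot: [0.001, 0.779, 0.627, 0.001]
contact_force: [-6.3, 0.8, 20.3]
gripper_width: 0.11
grasp_force: 62.6
```

```bash
python3 - <<'E'
from h import *
s=state(); print(s["time"],s["tool_pos"],s["contact_force"],s["ft_torque"],s["grasp_force"])
im=grab_frame("side"); d=cv2.resize(im[150:220,215:285,::-1],None,fx=8,fy=8,interpolation=cv2.INTER_CUBIC)
cv2.imwrite("pics/s5.png",d)
E
```

```text
12.625 [0.49978352 0.04339601 0.07927297] [-6.29877271  0.76623305 20.32033025] [ 0.07057639  1.31118057 -0.00426938] 62.6042765378952
```

View pics/s5.png

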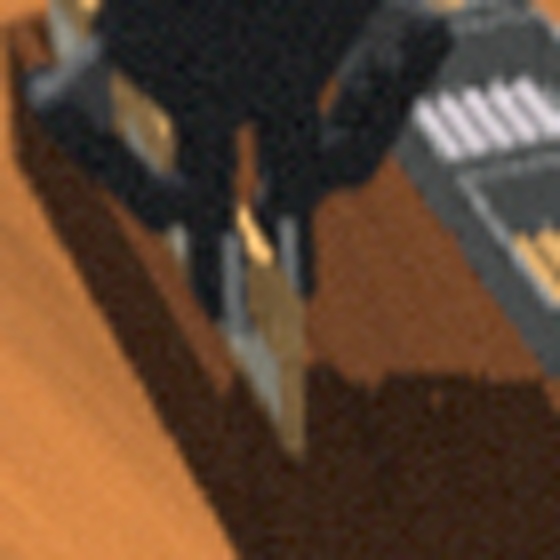

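```bash
python3 - <<'E'
from h import *
P=place([(-.005,-.0355,.106),(.005,-.0355,.106),(-.003,-.0355,.06),(.003,-.0355,.06),(-.003,-.0355,.04),(-.005,-.06,.06),(-.015,-.06,.06),(-.015,0,.06)],.4995,.0434,np.radians(-12.3))
print(((proj(P,"side")-[215,150]+.5)*8).round().tolist())
im=cv2.imread("pics/s5.png"); im=np.clip(255*(im/255.)**.45,0,255).astype(np.uint8); cv2.imwrite("pics/s6.png",im)
E
```

```text
[[265.0, 308.0], [297.0, 301.0], [279.0, 435.0], [298.0, 430.0], [282.0, 489.0], [299.0, 481.0], [267.0, 488.0], [204.0, 381.0]]
```

View pics/s6.png

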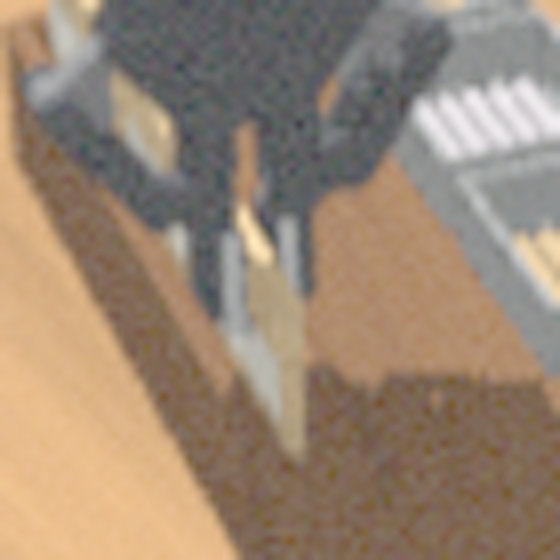

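```bash
python3 -c "
from plant import *
print(job_done())"
```

```text
the job is handed in; nothing more can be done
None
```

I put the loose label holder upright in the free bay (bay_a) and handed the job in at about 12.7 s. It was still gripped at about 63 N and pressed down with about 20 N. Height (79.3 mm, about where the stop should be) and force agree that the strip is fully down, though the arm hid the foot from the cameras. I don't have the judge's verdict.

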